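Slide the wax pot under the fume canopy

ROBOT

A 6-joint arm with a two-finger parallel gripper is mounted at the origin on the work surface. World frame = base frame: x ahead of the robot, y to its left, z up, the work surface at z = 0. Lengths are in m, angles in rad, forces in N, time in s.
With the tool pointing down it reaches from about 0.3 to 0.775 m from the base axis. Payload 14.6 kg.
Tool frame: the origin (TCP) lies midway between the tips of the shut fingers; the grasp point (between the pads) lies 19 mm behind it (tcp_to_grasp is the distance from the TCP to the grasp point, in m); z points along the fingers, y is the line along which they close (so a half turn about z gives the same grasp; the last joint's range is limited). The gripper opens to 94 mm and grips with 3 to 60 N. Pads are 16 mm wide; open, the fingers measure 119 mm over their backs; the gripper's body (75 mm by 177 mm) begins 78 mm behind the grasp point.
Start: joints at [1.192, 0.3, 1.521, -0, 1.321, -0.067], TCP at [0.169, 0.523, 0.205] pointing down, gripper open.
Joint ranges: [-3.03, 3.03], [-0.79, 2.21], [0.23, 2.52], [-1.04, 4.18], [0, 3.07], [-2.55, 2.55]. Speed limits (rad/s): [2.22, 2.22, 2.57, 3.14, 3.14, 3.14].

INTERFACE

Orientations are given as [roll, pitch, yaw] about the fixed x, y, z axes, in that order (R = Rz(yaw) Ry(pitch) Rx(roll)).
In Python, from station import * gives the robot as it stands.
- The arm moves only by the tool send_rows, never from a script. Its argument "motion" is a list of rows, each a list of 3 entries, a list of its own where there are three numbers: the shift along the tool's x, y, z in units of 0.03 m (1.0 is 0.03 m), then the turn, a rotation vector about the tool's x, y, z in units of 0.12 rad (1.0 is 0.12 rad), then the opening, from -1 (shut) to 1 (fully open). In form: [[[x, y, z], [rx, ry, rz], grip], ...]. A call has 1 to 12 rows; each row shifts and turns the commanded pose from where the row before left it, along the tool's axes as they then stand; what a row does not reach is not made up. A row lasts 1/10 s, in which the tool goes at most 50 mm and 8.59 degrees, less where a joint would pass 70% of its speed; a pose out of reach is approached as far as the arm can. A call with a number of a shift or a turn outside -1 to 1 is refused whole. A call with a gripper value outside its range is refused whole. The fingers move at their own pace and stop on an object; "squeeze" is the grip in N (left out, the last holds). Time passes only in rows, so rows that do not move let the fingers close. It gives the time, the measured TCP pose, the force, the opening and the grip force at its end, in the units of the state.
- get_obs(): the state, without advancing time (a new reading comes with each control period).
- camera(name): name is "scene" or "top"; returns a dict with "pixels" (420x560x3 uint8, red, green, blue), "depth" (420x560 float32, m along the optical axis (not along the pixel's ray), 0 where there is no reading), "fx", "fy", "cx", "cy" (pixels), "rvec" (rotation vector, rad) and "tvec" (3), from world to camera coordinates, as OpenCV has them. Camera axes: x right, y down, z forward; pixel columns grow to the right and rows downward; lengths in m; the calibration is good to about 2 mm. A picture is of the moment at which its call begins.
- hand_in(): hands the job in; it is judged then, once.
The state is a dict: "time_s": time; "qpos": joint angles; "joint_vel": joint speeds; "tau": joint torques, N m; "ee_pos": TCP position; "eef_rot": TCP orientation; "force": force on the tool from outside, world axes, zero at the start; "moment": the same for the moment, N m; "grip_width": finger opening in m; "grip_force": force on a finger pad.
Only numpy, scipy, OpenCV 4.12 (cv2) and the standard library are available. Lean on these libraries where they do the work, as an engineer would, in place of code of your own. Each camera call takes 0.05 s, during which the arm holds its last target. There are 200 camera calls.

TASK

The wax pot stands on the open ring of the warming plate with its handle turned away from you. Take it by the lid knob and turn it on that ring until its handle points straight out over the plate's front edge (the robot's side), and let go; then take it by the handle and slide it sideways, without lifting or tipping it, into the ring under the clear canopy. Leave it standing inside that ring with the handle still pointing straight out, without bumping the canopy or disturbing anything else on the bench.

Things in the scene. Friction and masses are not known exactly. Their poses are not given: they have to be found in the camera images.
- plate: Dark steel warming plate fixed on the bench, 250 (x) by 480 (y) by 30 mm high, with two pale ring marks side by side along its y, centres 230 mm apart, each on the plate's centre line. Origin: centre of its underside. Its -x edge, with a small black grip strip, is the front (towards the robot).
- open_mark: The ring mark with nothing above it, where the pot starts (flat, 124 mm inside, 136 mm outside). Origin: ring centre on the plate's top; axes as the plate's. May be the left or the right ring.
- canopy: Fixed fume canopy over the other ring mark (same ring). Origin: ring centre on the plate's top; axes as the plate's. Clear flat roof in a steel frame, underside 135, top 149 mm above the plate, from 51 mm in front (-x) of the centre to 123 mm behind, 69 mm to each side; on one 22 mm post (foot 28 mm) 108 mm behind the centre. Open at front and sides.
- pot: Steel wax pot with a fixed lid, 0.6 kg: 100 mm diameter, 65 mm high at the lid (104 mm across), 98 mm over the knob. Origin: centre of its underside; x points along the handle, z up.
- pot_knob: Black round knob on the pot's lid, part of the pot, 26 mm diameter, from 71.5 to 97.5 mm above the pot's underside. Origin: on the pot's axis, at the middle of the knob's height.
- pot_handle: Black straight bar handle of the pot, part of the pot, 18 mm wide, 13 mm high, from 50 to 178 mm from the pot's axis, level at 45 mm above the pot's underside. Origin: its middle, 114 mm from the pot's axis; x along it, outwards.
- tin: Low aluminium tin, 46 mm diameter, 24 mm high, standing at the back of the plate. Origin: centre of its underside.
- awl: Driver-like awl with wooden handle lying on the bench in front of the plate; leave alone.
- stone: Marble working slab 200 by 260 by 40 mm, lying on the bench to the right; leave alone.
- hammer: Hammer lying on the marble slab; leave alone.
- spool: White thread spool, 48 mm diameter, 60 mm high, standing on the bench to the left; leave alone.
- spool_b: Brown thread spool of the same size, to the left; leave alone.
- jar: Amber glass jar, 70 mm diameter, 100 mm high, to the left; leave alone.
- brush: Wooden brush lying on the bench to the front right; leave alone.
Mind the look-alikes: they are no part of the job. What is shaped like the pot but orange or purple is not meant.

How it is judged:
On the way, in this order (a step that is already met when the one before it is completed fails the run):
1. held by the lid knob, the pot stands on the open ring with its handle pointing out over the plate's front edge (horizontal distance between pot and open_mark below 0.025 m and contact force between the fingers and pot_knob above 0.5 N and x of pot_handle in the frame of open_mark below -0.09 m and y of pot_handle in the frame of open_mark between -0.04 and 0.04 m), for 0.05 s.
2. let go, the pot rests on the open ring with its handle pointing out over the front edge (horizontal distance between pot and open_mark below 0.025 m and contact force between the fingers and pot below 0.1 N and x of pot_handle in the frame of open_mark below -0.09 m and y of pot_handle in the frame of open_mark between -0.04 and 0.04 m and linear speed of pot below 0.01 m/s), for 0.2 s.
3. the pot is held by its handle, still on the open ring (horizontal distance between pot and open_mark below 0.03 m and contact force between the fingers and pot_handle above 0.5 N), for 0.05 s.
At the end, for the whole second after the job is handed in: The pot stands upright, released and at rest on the plate, its axis within 15 mm of the centre of the ring under the canopy, with the middle of the handle at least 90 mm in front of that centre and within 40 mm of straight out (about 20 degrees) (horizontal distance between pot and canopy below 0.015 m and z of pot in the frame of canopy below 0.003 m and angle between pot's own z axis and vertical below 0.05 rad and contact force between the fingers and pot below 0.1 N and x of pot_handle in the frame of canopy below -0.09 m and y of pot_handle in the frame of canopy between -0.04 and 0.04 m and linear speed of pot below 0.01 m/s); the robot touches nothing.
It fails at once if the pot is lifted more than 8 mm off the plate (z of pot in the frame of plate above 0.038 m).
It fails at once if the pot is tipped more than 0.12 rad (7 degrees) (angle between pot's own z axis and vertical above 0.12 rad).
It fails at once if the canopy is bumped, by robot or pot, with more than 3 N (contact force between canopy and anything else above 3 N).
It fails at once if another thing on the bench is moved more than 20 mm (distance of any of tin, awl, hammer, spool, spool_b, jar, brush, stone from where it was at the start of the episode above 0.02 m).
It also fails if it takes over 67 s, if anything falls off the work surface, if the arm or the gripper's body presses on something with over 40 N, if the wrist force passes 120 N, or if a joint passes its speed limit or range.

## Working session

There is one attempt and no reset: what is moved stays moved. The work goes in short steps, Python scripts to look and compute and a tool call to move; the robot and the scene stay as the last step left them, time stands still between calls to the robot, and variables do not carry over. Pictures are saved under pics/ and viewed, at most 10 in all, crops included, and the job is handed in when it is done.

Besides the shell and the picture viewer there is one more tool, called after ">>>" in YAML: its name, and indented under it one key for each argument. send_rows: Moves the arm, as the interface text tells. Its arguments: {"type":"object","properties":{"motion":{"type":"array"},"squeeze":{"type":"number"}},"required":["motion"]}

```bash
mkdir -p pics; ls; python3 - <<'E'
from station import *
import cv2,numpy as np
for n in("scene","top"):
    c=camera(n); cv2.imwrite(f"pics/{n}0.png",c["pixels"][:,:,::-1]); np.savez(f"{n}0.npz",**c)
    R=cv2.Rodrigues(np.array(c["rvec"]))[0]; print(n,c["fx"],c["cx"],c["cy"],(-R.T@np.array(c["tvec"]).ravel()).round(3),R.round(2).tolist())
print(get_obs())
E
```

```text
pics
scene 402.3739950924203 283.7084589187269 209.67115458837517 [1.015 0.608 1.116] [[-0.73, 0.68, 0.01], [0.55, 0.59, -0.59], [-0.41, -0.42, -0.81]]
top 449.7479940867092 269.46787953068 211.49137585434687 [0.315 0.066 1.689] [[-0.01, -1.0, -0.0], [-0.99, 0.01, -0.13], [0.13, 0.0, -0.99]]
{'time_s': 0.1, 'qpos': array([ 1.19243028e+00,  3.00398400e-01,  1.52150637e+00, -4.13543269e-07,
        1.32070305e+00, -6.66369637e-02]), 'joint_vel': array([ 4.23538320e-04, -1.67448081e-03, -4.58185039e-05,  1.16769895e-03,
        5.56753882e-04,  3.10751443e-04]), 'tau': array([ 1.13548584e-03, -5.32641041e+01, -3.53286517e+01,  7.09671155e-02,
        2.34664581e-02, -6.15669683e-05]), 'ee_pos': array([0.16862424, 0.52326989, 0.20495781]), 'eef_rot': array([-3.14057972e+00, -6.71975937e-05,  2.82986364e+00]), 'force': array([-0.20512715, -0.08833609,  0.32779038]), 'moment': array([-0.01913215,  0.01530729, -0.01127437]), 'grip_force': 0.0, 'grip_width': 0.09433697278920869}
```

View pics/scene0.png

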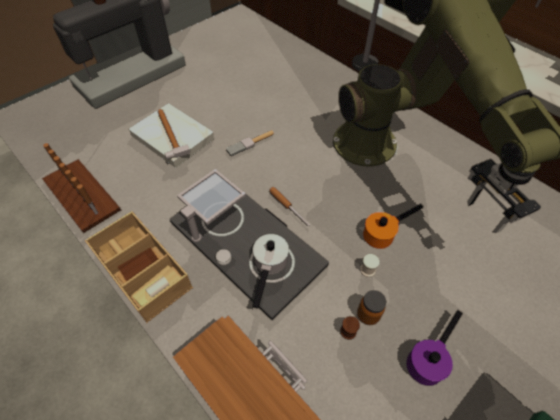

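View pics/top0.png

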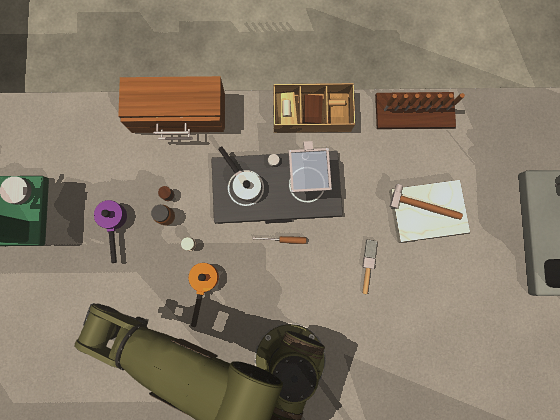

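The top view shows the plate at about (278,187), tilted slightly, with the white pot at (246,187) on the left ring. Its handle points up-left to (222,150). The canopy is at (310,170), the tin at (273,160), and the awl in front at (285,240).

```bash
cat > h.py <<'E'
import cv2,numpy as np
def cloud(c):
    R=cv2.Rodrigues(np.array(c["rvec"]).ravel())[0];t=np.array(c["tvec"]).ravel();d=c["depth"]
    v,u=np.mgrid[:d.shape[0],:d.shape[1]]
    P=np.stack([(u-c["cx"])/c["fx"]*d,(v-c["cy"])/c["fy"]*d,d],-1)
    return (P-t)@R, d>0   # R^T(P-t)
def ray(c,u,v,z):
    R=cv2.Rodrigues(np.array(c["rvec"]).ravel())[0];t=np.array(c["tvec"]).ravel()
    o=-R.T@t;r=R.T@np.array([(u-c["cx"])/c["fx"],(v-c["cy"])/c["fy"],1]);return o+r*(z-o[2])/r[2]
def circ(X):
    A=np.c_[X,np.ones(len(X))];s=np.linalg.lstsq(A,(X**2).sum(1),rcond=None)[0]
    return s[:2]/2,np.sqrt(s[2]+(s[:2]**2).sum()/4)
def rect(X):
    return cv2.minAreaRect((X*1000).astype(np.float32))
def measure(c,lo,hi):
    """lo,hi: xy window. returns plate rect, knob, lid, handle"""
    W,ok=cloud(c);g=c["pixels"].astype(int).max(-1)
    win=ok&(W[...,0]>lo[0])&(W[...,0]<hi[0])&(W[...,1]>lo[1])&(W[...,1]<hi[1]);z=W[...,2]
    return W,g,win,z
E
python3 - <<'E'
from h import *
for n in("scene","top"):
    c=dict(np.load(n+"0.npz"));c={k:(v.item() if v.ndim==0 else v) for k,v in c.items()}
    W,g,win,z=measure(c,(.3,-.25),(.8,.4))
    if n=="top":
        for p in[(278,187),(246,187),(310,180),(222,150),(340,215),(214,222),(345,150)]: print(p,ray(c,*p,.03).round(3),W[p[1],p[0]].round(3))
    m=win&(abs(z-.03)<.012)&(g<110)
    k,l,s,_=cv2.connectedComponentsWithStats(cv2.morphologyEx(m.astype(np.uint8),cv2.MORPH_OPEN,np.ones((3,3))))
    i=1+np.argmax(s[1:,4]);X=W[l==i][:,:2];print(n,"plate",rect(X),len(X))
    for nm,a,b in(("knob",.105,.14),("lid",.088,.1),("mid",.06,.086)):
        q=win&(z>a)&(z<b);k,l,s,ce=cv2.connectedComponentsWithStats(q.astype(np.uint8))
        for j in range(1,k):
            if s[j,4]>8: 
                Y=W[l==j];print(n,nm,s[j].tolist(),Y.mean(0).round(4),g[l==j].mean().round(),[tuple(np.round(e,0)) if not np.isscalar(e) else round(e) for e in rect(Y[:,:2])])
E
```

```text
scene plate ((628.018310546875, 66.96315002441406), (261.061767578125, 432.93634033203125), 2.6248583793640137) 6365
scene knob [187, 219, 9, 9, 51] [ 0.7496 -0.0607  0.1231] 83.0 [(np.float64(748.0), np.float64(-62.0)), (np.float64(13.0), np.float64(21.0)), 70]
scene knob [266, 240, 9, 11, 84] [0.6285 0.1535 0.1232] 54.0 [(np.float64(627.0), np.float64(151.0)), (np.float64(25.0), np.float64(23.0)), 46]
scene lid [379, 217, 8, 8, 31] [0.3064 0.3121 0.094 ] 36.0 [(np.float64(307.0), np.float64(311.0)), (np.float64(14.0), np.float64(25.0)), 2]
scene lid [190, 226, 7, 5, 15] [ 0.7492 -0.0599  0.0946] 85.0 [(np.float64(749.0), np.float64(-60.0)), (np.float64(7.0), np.float64(20.0)), 74]
scene lid [253, 234, 35, 31, 756] [0.6281 0.1527 0.0957] 178.0 [(np.float64(626.0), np.float64(150.0)), (np.float64(103.0), np.float64(100.0)), 47]
scene mid [365, 216, 30, 24, 375] [0.3226 0.3119 0.0661] 171.0 [(np.float64(325.0), np.float64(311.0)), (np.float64(102.0), np.float64(50.0)), 90]
scene mid [190, 229, 9, 7, 34] [ 0.7495 -0.0608  0.0728] 84.0 [(np.float64(749.0), np.float64(-62.0)), (np.float6
[... 1110 characters left out ...]
198, 274, 8, 3, 14] [0.3057 0.3088 0.0943] 47.0 [(np.float64(306.0), np.float64(308.0)), (np.float64(24.0), np.float64(7.0)), 89]
top mid [218, 146, 23, 30, 147] [0.7197 0.2134 0.0801] 63.0 [(np.float64(722.0), np.float64(212.0)), (np.float64(123.0), np.float64(26.0)), 32]
top mid [248, 195, 10, 6, 11] [0.5818 0.1298 0.0671] 69.0 [(np.float64(583.0), np.float64(128.0)), (np.float64(4.0), np.float64(38.0)), 30]
top mid [181, 237, 13, 13, 60] [0.4173 0.3647 0.0624] 209.0 [(np.float64(418.0), np.float64(367.0)), (np.float64(45.0), np.float64(39.0)), 20]
top mid [189, 263, 28, 14, 256] [0.3236 0.308  0.0657] 200.0 [(np.float64(325.0), np.float64(308.0)), (np.float64(97.0), np.float64(46.0)), 89]
```

```bash
cat >> h.py <<'E'
from scipy.spatial.transform import Rotation as Ro
def go(o,xyz,yaw):
    R=Ro.from_euler('xyz',o["eef_rot"]);d=R.inv().apply(np.array(xyz)-o["ee_pos"])/.03
    T=Ro.from_euler('xyz',[np.pi,0,yaw]);r=(R.inv()*T).as_rotvec()/.12
    print("shift units",d.round(2),"turn units",r.round(2))
E
python3 - <<'E'
from h import *
from station import get_obs
for n in("scene","top"):
    c=dict(np.load(n+"0.npz"));c={k:(v.item() if v.ndim==0 else v) for k,v in c.items()}
    g=c["pixels"].astype(int).max(-1);h,w=g.shape
    # ray-cast every pixel to plate top
    P=np.array([[ray(c,u,v,.03)[:2] for u in range(w)] for v in range(h)])
    for nm,ce in(("open",(.627,.155)),("can",(.638,-.074))):
        ce=np.array(ce)
        for it in range(4):
            r=np.linalg.norm(P-ce,axis=-1);bg=np.median(g[(r>.075)&(r<.085)]);m=(r>.057)&(r<.075)&(g>bg+25)&(g<200)
            ce,rad=circ(P[m])
        print(n,nm,ce.round(4),rad.round(4),m.sum())
    for e in ((.505,.273),(.52,-.2)): pass
go(get_obs(),(.627,.151,.205),2.83)
E
```

```text
scene open [0.6263 0.1555] 0.0665 423
scene can [ 0.6376 -0.0743] 0.0664 396
top open [0.6286 0.1568] 0.0651 134
top can [ 0.6427 -0.0741] 0.0664 281
shift units [-18.35  -7.12   0.  ] turn units [-0.01 -0.   -0.  ]
```

>>> send_rows:
  motion:
    - [[-0.9,-0.35,0],[0,0,0],1]
    - [[-0.9,-0.35,0],[0,0,0],1]
    - [[-0.9,-0.35,0],[0,0,0],1]
    - [[-0.9,-0.35,0],[0,0,0],1]
    - [[-0.9,-0.35,0],[0,0,0],1]
    - [[-0.9,-0.35,0],[0,0,0],1]
    - [[-0.9,-0.35,0],[0,0,0],1]
    - [[-0.9,-0.35,0],[0,0,0],1]
    - [[-0.9,-0.35,0],[0,0,0],1]
    - [[-0.9,-0.35,0],[0,0,0],1]

```text
time_s: 1.1
ee_pos: [0.3942, 0.3398, 0.2052]
eef_rot: [-3.141, -0.0, 2.83]
force: [-0.0, 0.9, -0.6]
grip_width: 0.0942
grip_force: 0.0
```

>>> send_rows:
  motion:
    - [[-0.93,-0.36,0],[0,0,0],1]
    - [[-0.93,-0.36,0],[0,0,0],1]
    - [[-0.93,-0.36,0],[0,0,0],1]
    - [[-0.93,-0.36,0],[0,0,0],1]
    - [[-0.93,-0.36,0],[0,0,0],1]
    - [[-0.93,-0.36,0],[0,0,0],1]
    - [[-0.93,-0.36,0],[0,0,0],1]
    - [[-0.93,-0.36,0],[0,0,0],1]
    - [[-0.93,-0.36,0],[0,0,0],1]
    - [[-0.93,-0.36,0],[0,0,0],1]
    - [[0,0,0],[0,0,1],1]
    - [[0,0,0],[0,0,1],1]

```text
time_s: 2.3
ee_pos: [0.6262, 0.1515, 0.2045]
eef_rot: [-3.141, -0.001, 2.584]
force: [0.5, -1.0, 0.4]
grip_width: 0.094
grip_force: 0.0
```

>>> send_rows:
  motion:
    - [[0,0,0],[0,0,1],1]
    - [[0,0,0],[0,0,1],1]
    - [[0,0,0],[0,0,1],1]
    - [[0,0,0],[0,0,1],1]
    - [[0,0,0],[0,0,1],1]
    - [[0,0,0],[0,0,1],1]
    - [[0,0,0],[0,0,1],1]
    - [[0,0,0],[0,0,1],1]
    - [[0,0,0],[0,0,1],1]
    - [[0,0,0],[0,0,1],1]
    - [[0,0,0],[0,0,1],1]
    - [[0,0,0],[0,0,1],1]

```text
time_s: 3.5
ee_pos: [0.6257, 0.1523, 0.205]
eef_rot: [-3.141, 0.001, 1.145]
force: [0.9, -0.4, -0.2]
grip_width: 0.0942
grip_force: 0.0
```

>>> send_rows:
  motion:
    - [[0,0,0],[0,0,1],1]
    - [[0,0,0],[0,0,1],1]
    - [[0,0,0],[0,0,1],1]
    - [[0,0,0],[0,0,1],1]
    - [[0,0,0],[0,0,0.9],1]
    - [[0,0,0],[0,0,0],1]
    - [[0,0,0],[0,0,0],1]

```text
time_s: 4.2
ee_pos: [0.6258, 0.1523, 0.2052]
eef_rot: [-3.141, 0.001, 0.565]
force: [0.5, -0.3, -0.3]
grip_width: 0.0942
grip_force: 0.0
```

```bash
python3 - <<'E'
from h import *
from station import *
o=get_obs();print(o["time_s"],o["ee_pos"],o["eef_rot"],o["qpos"]);go(o,(.6265,.151,.100),.571)
E
```

```text
4.2 [0.62581898 0.15229595 0.20516724] [-3.14138671e+00  5.03981006e-04  5.65020159e-01] [1.81857830e-01 5.14396393e-01 1.22336636e+00 2.63061691e-06
 1.40437433e+00 1.18763361e+00]
shift units [-0.    0.05  3.51] turn units [-0.    0.   -0.05]
```

>>> send_rows:
  motion:
    - [[0,0,0.8],[0,0,0],1]
    - [[0,0,0.8],[0,0,0],0]
    - [[0,0,0.8],[0,0,0],0]
    - [[0,0,0.6],[0,0,0],0]
    - [[0,0,0.4],[0,0,0],0]
    - [[0,0,0],[0,0,0],0]
    - [[0,0,0],[0,0,0],-0.2]
    - [[0,0,0],[0,0,0],-0.2]
  squeeze: 20

```text
time_s: 5.0
ee_pos: [0.6264, 0.1524, 0.1047]
eef_rot: [3.141, -0.002, 0.562]
force: [-0.6, 0.1, 0.0]
grip_width: 0.0414
grip_force: 0.0
```

>>> send_rows:
  motion:
    - [[0,0,0],[0,0,0],-1]
    - [[0,0,0],[0,0,0],-1]
    - [[0,0,0],[0,0,0],-1]
    - [[0,0,0],[0,0,0],-1]

```text
time_s: 5.4
ee_pos: [0.6264, 0.1519, 0.1041]
eef_rot: [3.141, -0.001, 0.562]
force: [2.8, -4.9, 6.1]
grip_width: 0.0257
grip_force: 20.0
```

>>> send_rows:
  motion:
    - [[0,0,0],[0,0,-0.3],-1]
    - [[0,0,0],[0,0,-0.6],-1]
    - [[0,0,0],[0,0,-0.6],-1]
    - [[0,0,0],[0,0,-0.6],-1]
    - [[0,0,0],[0,0,-0.6],-1]
    - [[0,0,0],[0,0,-0.6],-1]
    - [[0,0,0],[0,0,-0.6],-1]
    - [[0,0,0],[0,0,-0.6],-1]
    - [[0,0,0],[0,0,-0.6],-1]
    - [[0,0,0],[0,0,-0.6],-1]
    - [[0,0,0],[0,0,-0.6],-1]
    - [[0,0,0],[0,0,0],-1]

```text
time_s: 6.6
ee_pos: [0.6259, 0.1529, 0.1039]
eef_rot: [3.142, -0.001, 1.32]
force: [0.6, 1.0, 5.8]
grip_width: 0.0253
grip_force: 20.0
```

```bash
cat >> h.py <<'E'
def handle(c,lo=(.4,-.15),hi=(.8,.36),pot=(.6265,.151)):
    W,ok=cloud(c);g=c["pixels"].astype(int).max(-1);z=W[...,2]
    r=np.linalg.norm(W[...,:2]-np.array(pot),axis=-1)
    m=ok&(z>.06)&(z<.092)&(g<110)&(r>.06)&(r<.19)
    k,l,s,_=cv2.connectedComponentsWithStats(m.astype(np.uint8))
    for j in range(1,k):
        if s[j,4]>25:
            Y=W[l==j];d=Y.mean(0)[:2]-np.array(pot);print("blob",s[j].tolist(),Y.mean(0).round(4),"ang",np.degrees(np.arctan2(d[1],d[0])).round(1),rect(Y[:,:2]))
E
python3 - <<'E'
from h import *
from station import *
for n in("scene","top"):
    c=camera(n);cv2.imwrite(f"pics/{n}1.png",c["pixels"][:,:,::-1]);print(n);handle(c)
E
```

```text
scene
blob [277, 267, 28, 36, 267] [0.6542 0.2692 0.0812] ang 76.8 ((654.1988525390625, 266.6221923828125), (117.84733581542969, 23.405921936035156), 76.53741455078125)
top
blob [199, 174, 25, 10, 127] [0.6538 0.2788 0.0803] ang 77.9 ((654.7388916015625, 278.1627197265625), (91.48785400390625, 18.52669334411621), 77.1860580444336)
```

The pot turned with the tool without slipping: the handle is now at about 77°. It needs about 106° more, or 15.4 units.

>>> send_rows:
  motion:
    - [[0,0,0],[0,0,-0.64],-1]
    - [[0,0,0],[0,0,-0.64],-1]
    - [[0,0,0],[0,0,-0.64],-1]
    - [[0,0,0],[0,0,-0.64],-1]
    - [[0,0,0],[0,0,-0.64],-1]
    - [[0,0,0],[0,0,-0.64],-1]
    - [[0,0,0],[0,0,-0.64],-1]
    - [[0,0,0],[0,0,-0.64],-1]
    - [[0,0,0],[0,0,-0.64],-1]
    - [[0,0,0],[0,0,-0.64],-1]
    - [[0,0,0],[0,0,-0.64],-1]
    - [[0,0,0],[0,0,-0.64],-1]

```text
time_s: 7.9
ee_pos: [0.6259, 0.1527, 0.1039]
eef_rot: [3.141, -0.0, 2.241]
force: [-0.5, 0.1, 4.5]
grip_width: 0.0254
grip_force: 20.0
```

>>> send_rows:
  motion:
    - [[0,0,0],[0,0,-0.64],-1]
    - [[0,0,0],[0,0,-0.64],-1]
    - [[0,0,0],[0,0,-0.64],-1]
    - [[0,0,0],[0,0,-0.64],-1]
    - [[0,0,0],[0,0,-0.64],-1]
    - [[0,0,0],[0,0,-0.64],-1]
    - [[0,0,0],[0,0,-0.64],-1]
    - [[0,0,0],[0,0,-0.64],-1]
    - [[0,0,0],[0,0,-0.64],-1]
    - [[0,0,0],[0,0,-0.64],-1]
    - [[0,0,0],[0,0,-0.64],-1]
    - [[0,0,0],[0,0,-0.64],-1]

```text
time_s: 9.1
ee_pos: [0.626, 0.1526, 0.1039]
eef_rot: [3.141, 0.001, -3.12]
force: [0.3, 0.2, 5.3]
grip_width: 0.0256
grip_force: 20.0
```

>>> send_rows:
  motion:
    - [[0,0,0],[0,0,0],-1]
    - [[0,0,0],[0,0,0],-1]

```text
time_s: 9.3
ee_pos: [0.626, 0.1526, 0.1039]
eef_rot: [3.141, 0.001, -3.124]
force: [-0.7, -0.3, 5.4]
grip_width: 0.0255
grip_force: 20.0
```

```bash
python3 - <<'E'
from h import *
from station import *
for n in("scene","top"):
    c=camera(n);cv2.imwrite(f"pics/{n}2.png",c["pixels"][:,:,::-1]);print(n);handle(c)
E
```

```text
scene
blob [296, 217, 17, 15, 102] [0.4829 0.1491 0.0812] ang -179.2 ((481.2886657714844, 147.35482788085938), (64.61285400390625, 17.2752742767334), 2.0979928970336914)
top
```

The handle is at about 182°, so it points straight out. Next I release the knob and rise.

>>> send_rows:
  motion:
    - [[0,0,0],[0,0,0],-0.2]
    - [[0,0,0],[0,0,0],0.2]
    - [[0,0,0],[0,0,0],0.2]
    - [[0,0,0],[0,0,0],0.2]
    - [[0,0,-0.6],[0,0,0],0.2]
    - [[0,0,-1],[0,0,0],0.2]
    - [[0,0,-0.8],[0,0,0],0.2]
    - [[1,0,0],[0,0,0],0.2]
    - [[1,0,0],[0,0,0],0.2]
    - [[1,0,0],[0,0,0],0.2]
    - [[1,0,0],[0,0,0],0.2]

```text
time_s: 10.5
ee_pos: [0.5046, 0.1499, 0.1753]
eef_rot: [3.142, -0.0, -3.122]
force: [0.0, -0.4, 0.1]
grip_width: 0.0566
grip_force: 0.0
```

```bash
python3 - <<'E'
from h import *
from station import *
o=get_obs();print(o["time_s"],o["ee_pos"],o["eef_rot"],o["grip_width"])
c=camera("scene");cv2.imwrite("pics/s3.png",cv2.resize(c["pixels"][150:350,150:420,::-1],None,fx=2.5,fy=2.5));handle(c)
W,ok=cloud(c);z=W[...,2];w=ok&(abs(W[...,0]-.626)<.08)&(abs(W[...,1]-.15)<.08)
for a,b in((.105,.132),(.088,.1)):
    X=W[w&(z>a)&(z<b)];print(X.mean(0).round(4),rect(X[:,:2]))
E
```

```text
10.5 [0.50462126 0.14993975 0.17533503] [ 3.14152457e+00 -9.75824750e-05 -3.12249387e+00] 0.056556716482977505
blob [284, 217, 29, 25, 195] [0.51   0.1501 0.0813] ang -179.5 ((508.0419616699219, 148.47947692871094), (110.12903594970703, 19.29887580871582), 1.9372230768203735)
[0.6311 0.156  0.1232] ((629.11962890625, 153.7646942138672), (24.157590866088867, 23.956451416015625), 38.791542053222656)
[0.6311 0.1554 0.0955] ((627.9008178710938, 152.05889892578125), (104.34170532226562, 100.01972198486328), 49.56047058105469)
```

View pics/s3.png

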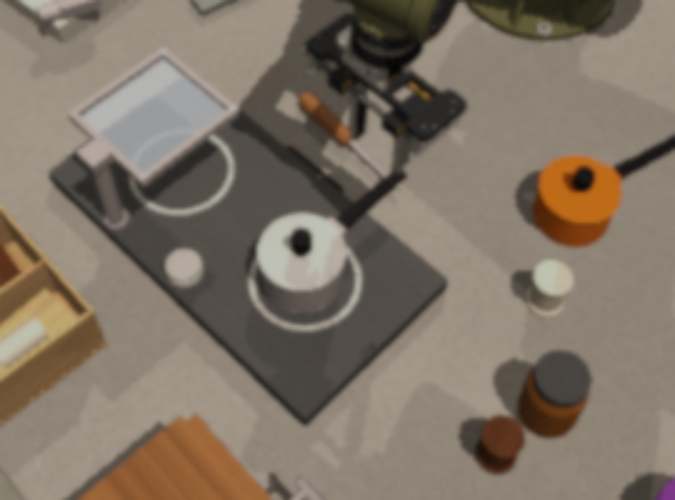

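The pot stands free in the open ring, with its lid at crop (300,250) and its handle running to (400,180), out over the front edge. The gripper is above the handle, so I lower and grip.

>>> send_rows:
  motion:
    - [[0,-0.05,0.8],[0,0,0],0.2]
    - [[0,0,0.8],[0,0,0],0.2]
    - [[0,0,0.8],[0,0,0],0.2]
    - [[0,0,0.8],[0,0,0],0.2]
    - [[0,0,0.5],[0,0,0],0.2]
    - [[0,0,0.25],[0,0,0],0.2]
    - [[0,0,0],[0,0,0],-0.3]
    - [[0,0,0],[0,0,0],-0.5]
  squeeze: 10

```text
time_s: 11.35
ee_pos: [0.5064, 0.1486, 0.0577]
eef_rot: [3.141, 0.001, -3.122]
force: [0.6, -0.7, 0.5]
grip_width: 0.0437
grip_force: 0.0
```

>>> send_rows:
  motion:
    - [[0,0,0],[0,0,0],-1]
    - [[0,0,0],[0,0,0],-1]
    - [[0,0,0],[0,0,0],-1]
    - [[0,0,0],[0,0,0],-1]

```text
time_s: 11.75
ee_pos: [0.5061, 0.1485, 0.0573]
eef_rot: [3.142, 0.001, -3.122]
force: [-0.7, -0.3, 3.3]
grip_width: 0.0176
grip_force: 10.0
```

>>> send_rows:
  motion:
    - [[0,0,0],[0,0,0],-1]
    - [[0,0,0],[0,0,0],-1]
    - [[0,0,0],[0,0,0],-1]
  squeeze: 50

```text
time_s: 12.05
ee_pos: [0.506, 0.1486, 0.0571]
eef_rot: [3.141, 0.0, -3.122]
force: [-1.2, 0.9, 4.4]
grip_width: 0.0174
grip_force: 50.0
```

```bash
python3 - <<'E'
from h import *
from station import *
o=get_obs();print(o["time_s"],o["ee_pos"],o["eef_rot"],o["grip_width"],o["grip_force"])
c=camera("scene");np.savez("s4.npz",**c)
W,ok=cloud(c);z=W[...,2];w=ok&(abs(W[...,0]-.626)<.08)&(abs(W[...,1]-.15)<.08)
for a,b in((.105,.132),(.088,.1)):
    X=W[w&(z>a)&(z<b)];print(X.mean(0).round(4),rect(X[:,:2]))
handle(c)
E
```

```text
12.05 [0.5060279 0.1486002 0.0571421] [ 3.14145081e+00  2.48726156e-04 -3.12207850e+00] 0.017434057150821622 49.975329637527466
[0.631 0.156 0.123] ((629.6165771484375, 154.2125244140625), (23.204782485961914, 23.21556854248047), 47.59913635253906)
[0.6311 0.1556 0.0957] ((628.3391723632812, 152.10528564453125), (103.96952819824219, 99.70252990722656), 46.62934875488281)
blob [285, 224, 21, 18, 156] [0.5276 0.152  0.0805] ang 179.4 ((528.1220092773438, 145.84046936035156), (41.00725173950195, 67.40536499023438), 77.2508773803711)
```

>>> send_rows:
  motion:
    - [[0,-0.1,0],[0,0,0],-1]
    - [[0,-0.2,0],[0,0,0],-1]
    - [[-0.01,-0.3,0],[0,0,0],-1]
    - [[-0.01,-0.3,0],[0,0,0],-1]
    - [[-0.01,-0.3,0],[0,0,0],-1]
    - [[-0.01,-0.3,0],[0,0,0],-1]
    - [[-0.01,-0.3,0],[0,0,0],-1]
    - [[-0.01,-0.3,0],[0,0,0],-1]
    - [[-0.01,-0.3,0],[0,0,0],-1]
    - [[-0.01,-0.3,0],[0,0,0],-1]
    - [[-0.01,-0.3,0],[0,0,0],-1]
    - [[-0.01,-0.2,0],[0,0,0],-1]

```text
time_s: 13.3
ee_pos: [0.511, 0.0526, 0.057]
eef_rot: [3.141, 0.0, -3.122]
force: [-0.8, 7.4, 3.9]
grip_width: 0.0179
grip_force: 50.3
```

```bash
python3 - <<'E'
from h import *
from station import *
o=get_obs();print(o["time_s"],o["ee_pos"],o["eef_rot"],o["grip_width"],o["force"])
c=camera("scene");cv2.imwrite("pics/s5.png",cv2.resize(c["pixels"][150:350,150:420,::-1],None,fx=2.5,fy=2.5))
W,ok=cloud(c);z=W[...,2];w=ok&(abs(W[...,0]-.632)<.08)&(abs(W[...,1]-.055)<.06)
for a,b in((.105,.132),(.088,.1)):
    X=W[w&(z>a)&(z<b)];print(X.mean(0).round(4),rect(X[:,:2]))
E
```

```text
13.3 [0.51097424 0.0525589  0.0570257 ] [ 3.14086729e+00  4.71230001e-04 -3.12188443e+00] 0.017947394343733186 [-0.83929757  7.37041438  3.88467702]
[0.6358 0.0627 0.123 ] ((633.23779296875, 60.76677703857422), (25.338470458984375, 23.602136611938477), 42.634063720703125)
[0.6357 0.062  0.0958] ((633.951416015625, 59.51275634765625), (101.18788146972656, 102.94641876220703), 19.970735549926758)
```

View pics/s5.png

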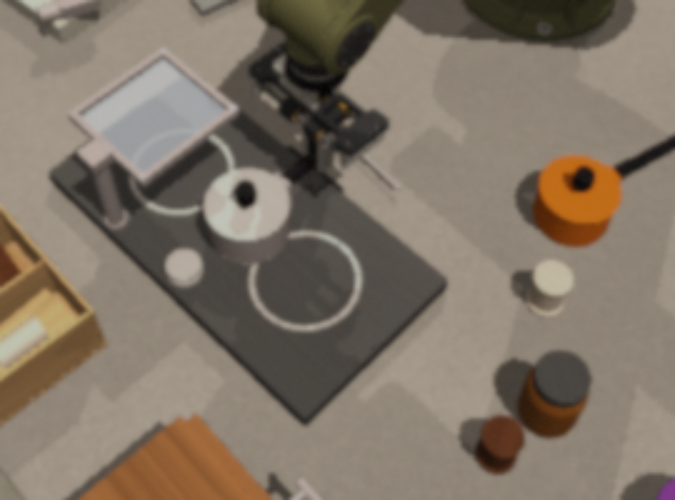

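Mid-slide the pot is upright with its lid at crop (247,205), clear of the tin at (183,268). The gripper will pass in front of the canopy, so I continue.

>>> send_rows:
  motion:
    - [[0,-0.2,0],[0,0,0],-1]
    - [[-0.01,-0.3,0],[0,0,0],-1]
    - [[-0.01,-0.3,0],[0,0,0],-1]
    - [[-0.01,-0.3,0],[0,0,0],-1]
    - [[-0.01,-0.3,0],[0,0,0],-1]
    - [[-0.01,-0.3,0],[0,0,0],-1]
    - [[-0.01,-0.3,0],[0,0,0],-1]
    - [[-0.01,-0.3,0],[0,0,0],-1]
    - [[-0.01,-0.3,0],[0,0,0],-1]
    - [[0,-0.3,0],[0,0,0],-1]

```text
time_s: 14.35
ee_pos: [0.515, -0.0341, 0.0569]
eef_rot: [3.141, 0.0, -3.122]
force: [1.1, 6.5, 3.4]
grip_width: 0.0175
grip_force: 50.3
```

>>> send_rows:
  motion:
    - [[0,-0.3,0],[0,0,0],-1]
    - [[0,-0.3,0],[0,0,0],-1]
    - [[0,-0.3,0],[0,0,0],-1]
    - [[0,-0.3,0],[0,0,0],-1]
    - [[0,-0.2,0],[0,0,0],-1]
    - [[0,-0.1,0],[0,0,0],-1]
    - [[0,0,0],[0,0,0],-1]

```text
time_s: 15.05
ee_pos: [0.5159, -0.0792, 0.0569]
eef_rot: [3.141, 0.0, -3.122]
force: [0.8, 4.1, 3.8]
grip_width: 0.0174
grip_force: 50.1
```

```bash
python3 - <<'E'
from h import *
from station import *
o=get_obs();print(o["time_s"],o["ee_pos"],o["eef_rot"],o["grip_width"],o["force"])
for n in("scene","top"):
    c=camera(n);np.savez(n+"6.npz",**c)
    W,ok=cloud(c);z=W[...,2];w=ok&(abs(W[...,0]-.638)<.08)&(abs(W[...,1]+.074)<.06)
    for a,b in((.105,.132),(.088,.1)):
        X=W[w&(z>a)&(z<b)];print(n,len(X),X.mean(0).round(4))
    s=(slice(150,290),slice(150,350)) if n=="scene" else (slice(130,250),slice(200,380))
    cv2.imwrite(f"pics/{n}6.png",cv2.resize(c["pixels"][s][:,:,::-1],None,fx=4,fy=4,interpolation=2))
E
```

```text
15.05 [ 0.51588313 -0.07923739  0.05693153] [ 3.14110939e+00  2.16478086e-04 -3.12209087e+00] 0.017350078580419294 [0.81849603 4.14629233 3.76415599]
scene 0 [nan nan nan]
scene 152 [ 0.6382 -0.0366  0.0952]
top 0 [nan nan nan]
top 11 [ 0.5997 -0.0905  0.097 ]<stdin>:8: RuntimeWarning: Mean of empty slice.
  ret = um.true_divide(
```

View pics/scene6.png

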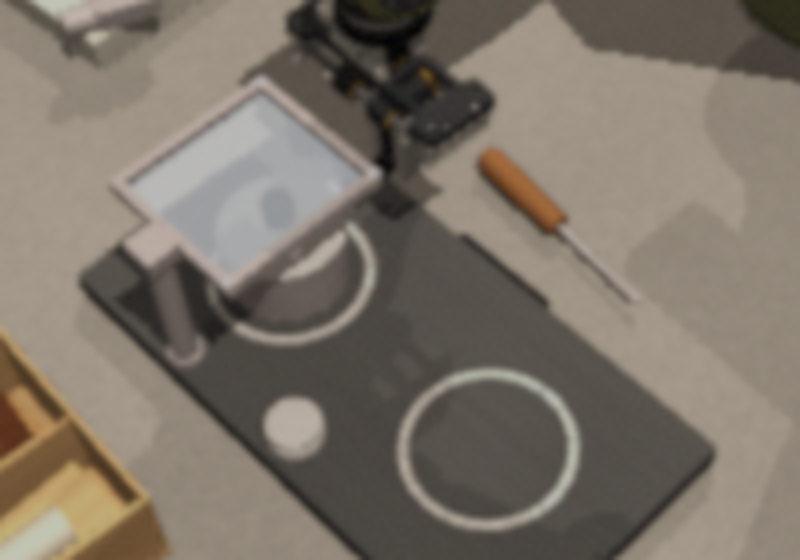

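View pics/top6.png

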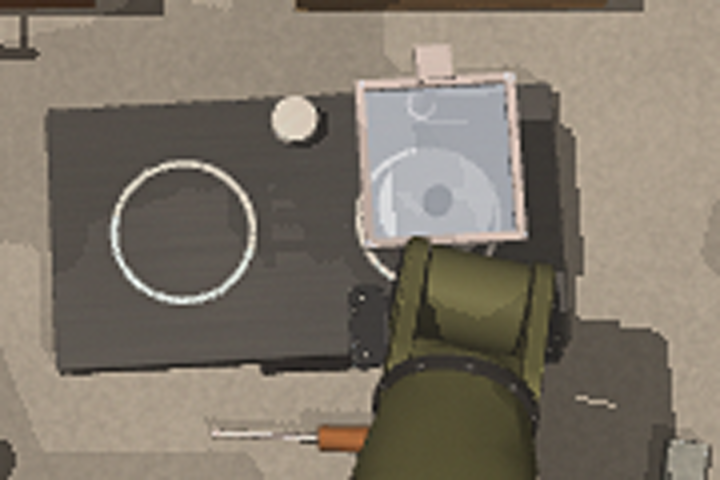

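Both views show the pot under the canopy. The knob is seen through the roof at scene pixel (219.5,200.5) and top pixel (309,180).

```bash
python3 - <<'E'
from h import *
for n,px,kn in(("scene",(219.3,200.4),(270.5,245.5)),("top",(308.6,179.7),(246.5,184))):
    c=dict(np.load(n+"6.npz"));c={k:(v.item() if v.ndim==0 else v) for k,v in c.items()}
    print(n,ray(c,*px,.118),"initial knob check",ray(c,*kn,.118))
    g=c["pixels"].astype(int);u0,v0=int(px[0]),int(px[1]);s=g[v0-7:v0+8,u0-7:u0+8].max(-1)
    m=s<np.percentile(s,22);m=cv2.morphologyEx(m.astype(np.uint8),cv2.MORPH_OPEN,np.ones((3,3)));k,l,st,ce=cv2.connectedComponentsWithStats(m);j=1+np.argmax(st[1:,4]);print(ce[j]+[u0-7,v0-7],st[j])
    print(ray(c,*(ce[j]+[u0-7,v0-7]),.118))
E
```

```text
scene [ 0.63460241 -0.07572707  0.118     ] initial knob check [0.62689201 0.15339401 0.118     ]
[219.36842105 201.97368421] [ 5  6  6  7 38]
[ 0.63822118 -0.07071682  0.118     ]
top [ 0.63815369 -0.07307142  0.118     ] initial knob check [0.62461034 0.14786441 0.118     ]
[309.         179.64583333] [ 5  4  7  8 48]
[ 0.63833691 -0.07449801  0.118     ]
```

>>> send_rows:
  motion:
    - [[0,0,0],[0,0,0],-1]
    - [[0,0,0],[0,0,0],-0.5]
    - [[0,0,0],[0,0,0],0]
    - [[0,0,0],[0,0,0],0]
    - [[0,0,0],[0,0,0],0]
    - [[0.4,0,0],[0,0,0],0]
    - [[0.4,0,0],[0,0,0],0]
    - [[0,0,-0.5],[0,0,0],0]
    - [[0,0,-1],[0,0,0],0]
    - [[0,0,-1],[0,0,0],0]
    - [[0,0,-1],[0,0,0],0]
    - [[0,0,-1],[0,0,0],0]
  squeeze: 10

```text
time_s: 16.35
ee_pos: [0.4915, -0.0798, 0.1932]
eef_rot: [-3.142, -0.0, -3.122]
force: [-0.4, 0.3, 0.2]
grip_width: 0.0472
grip_force: 0.0
```

>>> send_rows:
  motion:
    - [[1,0,-0.5],[0,0,0],0]
    - [[1,0,-0.5],[0,0,0],0]
    - [[1,0,-0.5],[0,0,0],0]
    - [[1,0,0],[0,0,0],0]
    - [[0,0,0],[0,0,0],0]
    - [[0,0,0],[0,0,0],0]

```text
time_s: 16.95
ee_pos: [0.372, -0.0823, 0.2373]
eef_rot: [-3.141, 0.001, -3.123]
force: [0.2, 1.0, 0.3]
grip_width: 0.0471
grip_force: 0.0
```

```bash
python3 - <<'E'
from h import *
from station import *
o=get_obs();print(o["time_s"],o["ee_pos"],o["grip_width"],o["force"])
c=camera("scene");handle(c,pot=(.638,-.074));a=c["pixels"][150:290,150:350,::-1]
t=camera("top");handle(t,pot=(.638,-.074));b=t["pixels"][130:270,200:380,::-1]
cv2.imwrite("pics/end.png",cv2.resize(np.hstack([a,b]),(798,294)))
E
```

```text
16.95 [ 0.37201359 -0.08228102  0.23730122] 0.047136498896941124 [0.15312196 1.0363745  0.26599144]
blob [243, 178, 19, 17, 114] [ 0.5014 -0.0764  0.0805] ang -179.0 ((501.45550537109375, -77.31221008300781), (78.72382354736328, 18.047224044799805), 4.435236930847168)
blob [190, 229, 9, 8, 42] [ 0.75   -0.0599  0.0743] ang 7.2 ((748.7656860351562, -60.14069747924805), (11.460892677307129, 20.971416473388672), 74.44109344482422)
blob [306, 199, 8, 32, 155] [ 0.5212 -0.0792  0.0801] ang -177.4 ((520.5753784179688, -80.11690521240234), (114.58448028564453, 19.109777450561523), 3.880030632019043)
```

View pics/end.png

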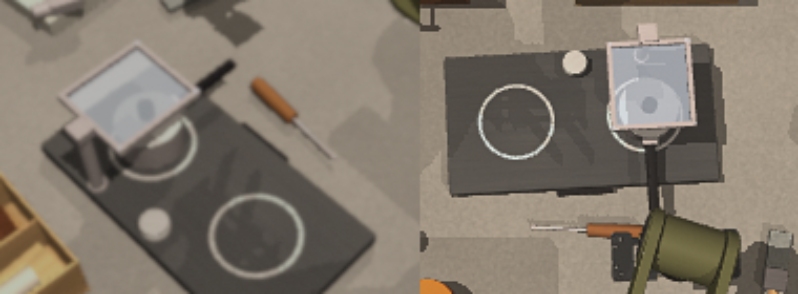

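The end picture shows the pot inside the ring under the canopy with its handle straight out and the gripper clear. The handle line puts the pot axis about 3 mm from the ring centre.

```bash
python3 -c "
from station import *
print(hand_in())"
```

```text
the job is handed in; nothing more can be done
None
```

The job is handed in: the pot stands released under the canopy, about 3 mm from the ring centre by my measurement, with its handle straight out; no verdict came back from the judge.

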